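# Set the lens axis marker to the red index and mark the lens

## Task

Mark the axis on the lens that lies in the lens marker: with the fingertips, push the marker's lever round by its upright black knob until the black pointer of the ring stands exactly at the red index on the scale, then press the brass plunger in the middle fully down so that its three pins touch the lens, let it spring back up and move clear. Only push, gently: do not pinch or grip the knob, do not press the plunger before the pointer is at the index, and do not shift the red index, the lens or the things lying round the instrument.

Things in the scene. Friction and masses are not known exactly. Their poses are not given: they have to be found in the camera images.
- marker_stand: the dark green lens marker, fixed on the bench: base 186 x 136 mm, 17 mm high; origin on the bench under the ring's axis; x points from the axis to the column at the back (90 mm behind the axis, 102 mm high), so -x is its front. The lens nest is on a stage 24 mm high under the ring; the fixed scale collar round the axis has a radius of 75 mm and its top at 77 mm.
- ring_axis (a point): the upright axis of the turning ring, at the level of the ring's top (88 mm above the bench); frame turned as the stand's
- axis_ring: the dark turning ring with its lever and pointer; origin on its axis at bench level. Its yaw against the stand's is 0 when the lever points to the stand's front (-x) and grows counter-clockwise seen from above; stops at -0.98 and 0.98 rad. Starts positive, so it must be turned clockwise to the red index. Turns stiffly (about 2.5 N at the knob), no spring, stays where it is left.
- lever_knob (a point): middle of the upright black knob at the end of the ring's lever: round, 15 mm in diameter, from 99 to 121 mm above the bench, with a 12 mm neck below; 108 mm from the ring's axis. The lever, a 7 mm round bar, joins it at 90 mm height; nothing tall stands beside the knob along its arc.
- pointer_tip (a point): tip of the thin black pointer on the turning ring, 69.5 mm from the axis and 80 mm above the bench, 75 degrees clockwise of the lever (seen from above). This frame turns with the ring; the pointer is at the red index when this frame and that of index_tip have the same yaw.
- red_index (a joint): place of the red index on the scale, rad, on the same count as the ring's yaw against the stand: the pointer stands at the index when both are equal. Between -0.8 and 0. It is clipped on stiffly and must stay.
- index_tip (a point): inner tip of the red index saddle on the collar's rim, 70.5 mm from the axis and 80 mm above the bench; the saddle is 9 mm wide and reaches out to 85 mm from the axis.
- plunger: the marking plunger, sliding upright in the ring's hub and turning with the ring: brass cap, rod, and under the ring a cross-bar with three pins. Pressed down 6.5 mm its pins touch the lens; it stops at 7.5 mm. A spring lifts it again; it takes about 2 N to start and 5 N at the bottom. Origin on the axis at bench level when up.
- plunger_top (a point): middle of the top of the plunger's brass cap: 29 mm in diameter, 113.5 mm above the bench when up, on the ring's axis; pressed from straight above. It is the highest part of the middle of the instrument.
- lens: the round clear lens, 53 mm in diameter, 7 mm thick, with two ink dots, lying loose in the nest under the ring; origin at the centre of its underside
- tortoise_spectacles: brown tortoise spectacles, 45 x 130 x 14 mm, lying left of the instrument; leave alone
- spare_lens: clear round lens blank, 59 mm in diameter, 8 mm thick, lying right of the instrument; leave alone
- lens_tweezers: steel tweezers, 11 x 115 x 8 mm, lying to the right; leave alone
- felt_pad: green felt disc, 43 mm in diameter, 10 mm thick, lying right of the instrument; leave alone
There are look-alikes about, which are no part of the job. Leave any blue or orange look-alike of the lens alone.

How it is judged:
On the way, in this order (a step that is already met when the one before it is completed fails the run):
1. the lever is pushed round until the pointer stands at the red index (within 3 degrees), the plunger still up (angle between the x axis of pointer_tip and the x axis of index_tip, either way round below 0.052 rad and z of plunger_top in the frame of ring_axis above 0.0235 m), for 0.2 s.
2. with the pointer at the index, the plunger is pressed down and its pins touch the lens (angle between the x axis of pointer_tip and the x axis of index_tip, either way round below 0.052 rad and z of plunger_top in the frame of ring_axis below 0.02 m and contact force between plunger and lens above 0.4 N), for 0.15 s.
At the end, for the whole second after the job is handed in: The pointer stands within 3 degrees of the red index, the ring is at rest, the plunger is up again (within 1.2 mm) after its pins have touched the lens, the lens lies in its nest (within 4 mm of where it lay), and the things round the instrument lie within 15 mm of where they were (angle between the x axis of pointer_tip and the x axis of index_tip, either way round below 0.052 rad and z of plunger_top in the frame of ring_axis above 0.0243 m and angular speed of axis_ring below 0.03 rad/s and distance of lens from where it was at the start of the episode below 0.004 m and distance of each of tortoise_spectacles, spare_lens, lens_tweezers, felt_pad from where it was at the start of the episode below 0.015 m).
It fails at once if the plunger is pressed (more than 3 mm) while the pointer is more than 4 degrees off the red index (z of plunger_top in the frame of ring_axis below 0.0225 m and angle between the x axis of pointer_tip and the x axis of index_tip, either way round above 0.07 rad).
It fails at once if the lever is pinched or shoved: more than 15 N between the fingers and the ring with its lever while the plunger is up (contact force between the fingers and axis_ring above 15 N and z of plunger_top in the frame of ring_axis above 0.0245 m).
It fails at once if the red index is shifted by more than 2.5 mm (distance of index_tip from where it was at the start of the episode above 0.0025 m).
It fails at once if the lens is lifted or shifted by more than 4 mm (distance of lens from where it was at the start of the episode above 0.004 m).
It fails at once if a thing lying round the instrument is moved by more than 15 mm (distance of any of tortoise_spectacles, spare_lens, lens_tweezers, felt_pad from where it was at the start of the episode above 0.015 m).
It also fails if it takes over 48 s, if anything falls off the work surface, if the arm or the gripper's body presses on something with over 40 N, if the wrist force passes 120 N, or if a joint passes its speed limit or range.

## Robot

A 6-joint arm with a two-finger parallel gripper is mounted at the origin on a cart in front of the work surface, level with it; the furniture and walls round the work are solid. World frame = base frame: x ahead of the robot, y to its left, z up, the work surface at z = 0. Lengths are in m, angles in rad, forces in N, time in s.
With the tool pointing down it reaches from about 0.225 to 0.725 m from the base axis. Payload 3.1 kg.
Tool frame: the origin (TCP) lies midway between the tips of the shut fingers; the grasp point (between the pads) lies 19 mm behind it; y points along the fingers, z is the direction in which the jaws open and shut, and the axes are right-handed (so a half turn about y gives the same grasp; the last joint's range is limited). The gripper opens to 85 mm and grips with 20 to 120 N. Pads are 22 mm wide; open, the fingers measure 114 mm over their backs; the gripper's body (76 mm by 85 mm) begins 54 mm behind the grasp point. The pads swing forward as they close: fully open they stand 13 mm farther back than shut.
Start: joints at [-0.128, 0.048, 0.099, 1.622, 0, 1.443], TCP at [0.525, -0, 0.194] pointing down, gripper open.
Joint ranges: [-2.91, 2.91], [-0.99, 1.94], [-1.21, 1.42], [-2.12, 2.29], [-1.49, 1.47], [-3.14, 3.14]. Speed limits (rad/s): [2.79, 2.79, 3.14, 3.14, 3.14, 3.14].

## Interface

Orientations are given as [roll, pitch, yaw] about the fixed x, y, z axes, in that order (R = Rz(yaw) Ry(pitch) Rx(roll)).
In Python, from cell import bot gives the robot as it stands. The module is installed in compiled form; this text tells all that it offers.
- The arm moves only by the tool carry_out, never from a script. Its argument "commands" is a list of rows, each an object of numbers: "fingers": the finger opening in cm, from 0 to 8.54; "tx", "ty", "tz": the shift along the tool's x, y, z in cm; "spin": the turn about the tool's y in degrees. In form: [{"fingers": .., "tx": .., "ty": .., "tz": .., "spin": ..}, ...]. A call has 1 to 12 rows; each row is the pose to reach, as a shift and turn from the pose commanded when the call began, along the tool's axes at that moment; what a row does not reach only later rows make up. A row lasts 1/10 s, in which the tool goes at most 50 mm and 8.59 degrees, less where a joint would pass 70% of its speed; a pose out of reach is approached as far as the arm can. A call with a gripper value outside its range is refused whole. The fingers move at their own pace and stop on an object; the grip force is fixed at half the most. Time passes only in rows, so rows that repeat a pose let the fingers close. It gives the time, the measured TCP pose, the force and the opening at its end, in the units of the state.
- bot.state(): the state, without advancing time (a new reading comes with each control period).
- bot.get_image(name): name is "scene" or "side" or "wrist"; returns a dict with "image" (384x512x3 uint8, red, green, blue), "fx", "fy", "cx", "cy" (pixels), "extrinsics" (4x4, takes a point from camera to world coordinates). Camera axes: x right, y up, looking along -z (the intrinsics and any distortion apply to the point x, -y, -z); pixel columns grow to the right and rows downward; lengths in m; the calibration is good to about 2 mm. A picture is of the moment at which its call begins. There is no depth.
- bot.close_job(): hands the job in, once; it reports no verdict.
The state is a dict: "time_s": time; "joint_positions": joint angles; "qvel": joint speeds; "effort": joint torques, N m; "tcp_pos": TCP position; "tool_rot": TCP orientation; "ft_force": force on the tool from outside, world axes, zero at the start; "torque": the same for the moment, N m; "gripper_width": finger opening in m.
Only numpy, scipy, OpenCV 4.12 (cv2) and the standard library are available. Lean on these libraries where they do the work, as an engineer would, in place of code of your own. Each camera call takes 0.05 s, during which the arm holds its last target.

## Working session

There is one attempt and no reset: what is moved stays moved. The work goes in short steps, Python scripts to look and compute and a tool call to move; the robot and the scene stay as the last step left them, time stands still between calls to the robot, and variables do not carry over. Pictures are saved under pics/ and viewed, and the job is handed in when it is done.

Besides the shell and the picture viewer there is one more tool, called after "Request:" by a JSON object that holds its "op" and its "data". carry_out: Moves the arm, as the interface text tells. Its arguments: {"type":"object","properties":{"commands":{"type":"array"}},"required":["commands"]}

```bash
mkdir -p pics; ls; cat > h.py <<'E'
import numpy as np, cv2
from cell import bot
def snap(name,fn):
    d=bot.get_image(name); cv2.imwrite('pics/'+fn,cv2.cvtColor(d['image'],cv2.COLOR_RGB2BGR))
    np.savez('pics/'+fn+'.npz',**{k:np.array(v) for k,v in d.items()}); return d
def load(fn): 
    z=np.load('pics/'+fn+'.npz'); return {k:z[k] for k in z}
def ray(d,u,v):
    E=np.array(d['extrinsics']); p=np.array([(u-d['cx'])/d['fx'],-(v-d['cy'])/d['fy'],-1.0])
    return E[:3,3],E[:3,:3]@p
def onz(d,u,v,z):
    o,r=ray(d,u,v); return o+r*(z-o[2])/r[2]
def proj(d,P):
    E=np.array(d['extrinsics']); c=E[:3,:3].T@(np.array(P)-E[:3,3]); return d['cx']+d['fx']*c[0]/-c[2], d['cy']+d['fy']*c[1]/c[2]
E
python3 - <<'E'
from h import *
for n in ['scene','side','wrist']:
    d=snap(n,n+'0.png'); print(n,list(d.keys()),d['fx'],d['cx'],d['cy'],np.round(d['extrinsics'],3).tolist())
print(bot.state())
E
```

```text
pics
scene ['image', 'fx', 'fy', 'cx', 'cy', 'extrinsics'] 456.60024956858643 256.65529108954235 188.24389467154188 [[0.701, 0.312, -0.642, 0.016], [-0.713, 0.28, -0.643, -0.623], [-0.021, 0.908, 0.419, 0.484], [0.0, 0.0, 0.0, 1.0]]
side ['image', 'fx', 'fy', 'cx', 'cy', 'extrinsics'] 436.9249620792206 249.70175116962454 195.57746976731795 [[0.996, 0.016, -0.085, 0.508], [-0.083, 0.455, -0.887, -0.995], [0.025, 0.89, 0.454, 0.596], [0.0, 0.0, 0.0, 1.0]]
wrist ['image', 'fx', 'fy', 'cx', 'cy', 'extrinsics'] 319.23770235442163 258.9150239171429 188.24314792788678 [[1.0, -0.0, 0.001, 0.526], [-0.0, 0.945, 0.328, 0.085], [-0.001, -0.328, 0.945, 0.373], [0.0, 0.0, 0.0, 1.0]]
{'time_s': 0.15, 'joint_positions': array([-1.27829812e-01,  4.86050065e-02,  9.79285830e-02,  1.62199581e+00,
        1.74933739e-05,  1.44298263e+00]), 'qvel': array([-0.00095037, -0.00093818,  0.00388337,  0.00032986, -0.00124519,
        0.00150409]), 'effort': array([ 1.92174317e-03, -3.39259207e+01,  3.20423770e+01,  1.53483648e-02,
       -7.92531455e-05, -2.20000692e-05]), 'tcp_pos': array([5.24448956e-01, 4.87766841e-05, 1.93458831e-01]), 'tool_rot': array([-1.57265470e+00,  2.56464504e-04, -1.57081270e+00]), 'ft_force': array([ 0.1978033 ,  0.69576723, -0.09292045]), 'torque': array([0.02377874, 0.00366129, 0.00341087]), 'gripper_width': 0.08545648370366306}
```

View pics/scene0.png

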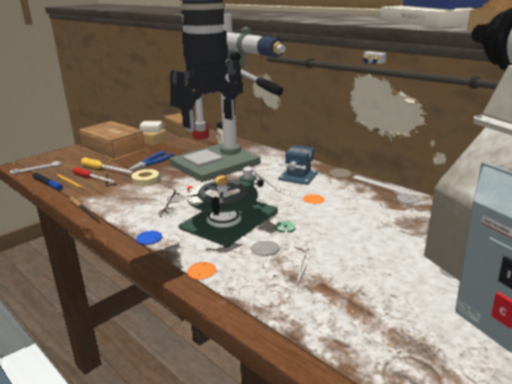

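View pics/side0.png

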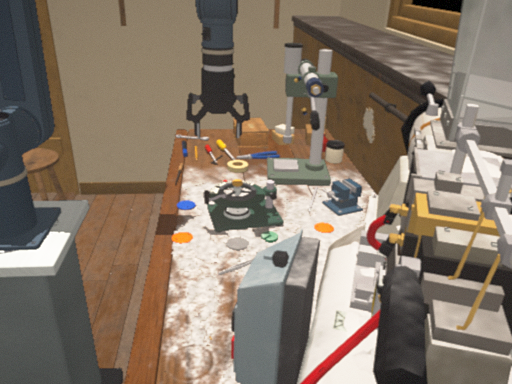

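View pics/wrist0.png

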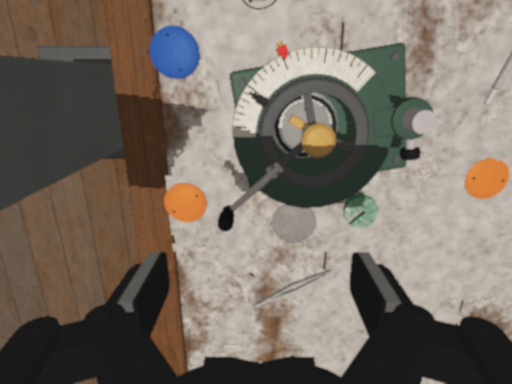

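```bash
python3 - <<'E'
from h import *
d=load('wrist0.png'); im=cv2.cvtColor(d['image'],cv2.COLOR_RGB2BGR)
cv2.imwrite('pics/w0z.png',cv2.resize(im[30:240,190:440],None,fx=2.8,fy=2.8,interpolation=cv2.INTER_CUBIC))
hsv=cv2.cvtColor(im,cv2.COLOR_BGR2HSV)
def blobs(m,nm):
    n,l,s,c=cv2.connectedComponentsWithStats(m.astype(np.uint8))
    for i in range(1,n):
        if s[i,4]>15: print(nm,s[i],c[i].round(1))
roi=np.zeros(im.shape[:2],bool); roi[30:240,190:440]=1
H,S,V=hsv[...,0],hsv[...,1],hsv[...,2]
blobs(roi&((H<6)|(H>174))&(S>130),'red')
blobs(roi&(H>15)&(H<28)&(S>110)&(V>60),'brass')
blobs(roi&(V<18),'black')
print(onz(d,318,140,.1135),onz(d,225,218,.121),onz(d,282,49,.08),onz(d,251,97,.08))
E
```

```text
red [277  45  11  14 101] [282.3  51. ]
brass [290 115  16  14 123] [297.1 122. ]
brass [301 123  36  35 931] [318.4 139.9]
black [220 208  12  21 113] [226.4 216.3]
[0.57363429 0.03684894 0.1135    ] [ 0.49611758 -0.02944759  0.121     ] [0.54481794 0.10775735 0.08      ] [0.51835972 0.06879663 0.08      ]
```

View pics/w0z.png

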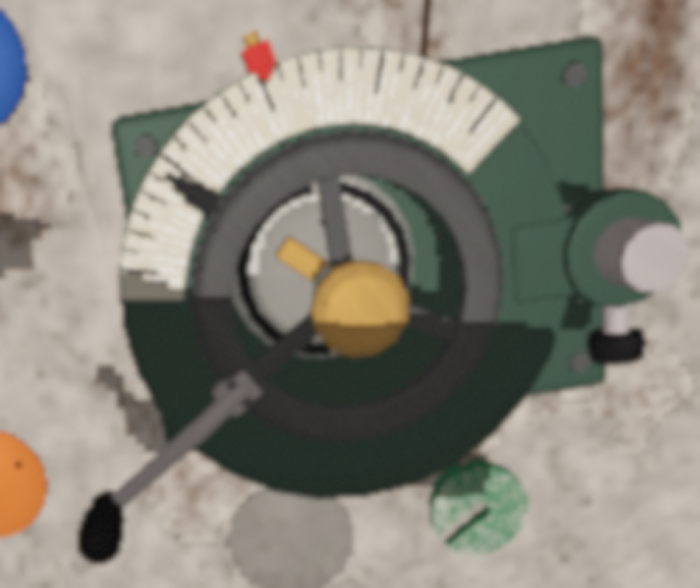

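```bash
python3 - <<'E'
from h import *
d=load('wrist0.png'); im=cv2.cvtColor(d['image'],cv2.COLOR_RGB2BGR)
z=lambda a,b:(190+a/2.8,30+b/2.8)
A=onz(d,318.6,140,.1135)
def pr(n,u,h):
    p=onz(d,*z(*u),h)-A; print(n,(p+A).round(4),'r',np.hypot(p[0],p[1]).round(4),'ang',np.degrees(np.arctan2(p[1],p[0])).round(1))
pr('knobtop',(99,540),.121); pr('point',(170,178),.08); pr('idx',(270,82),.08); pr('idx outer',(252,40),.08); pr('column',(655,258),.102)
pr('leverjoin',(237,393),.09)
for p in [(115,120),(598,40),(600,380)]: pr('base',p,.017)
S=bot.state(); 
P=A.copy()
import math
print('axis px ring level', proj(d,[A[0],A[1],.088]))
c=im[80:120,235:275]; cv2.imwrite('pics/c1.png',cv2.resize(im[38:110,235:307],None,fx=8,fy=8,interpolation=cv2.INTER_NEAREST))
E
```

```text
knobtop [ 0.4963 -0.0341  0.121 ] r 0.1053 ang -137.7
point [0.5181 0.0717 0.08  ] r 0.066 ang 148.1
idx [0.5488 0.0997 0.08  ] r 0.0678 ang 112.0
idx outer [0.5431 0.1114 0.08  ] r 0.0808 ang 112.6
column [0.6635 0.0497 0.102 ] r 0.0903 ang 8.2
leverjoin [0.5398 0.0044 0.09  ] r 0.0472 ang -136.6
base [0.4961 0.0896 0.017 ] r 0.0942 ang 145.9
base [0.6727 0.117  0.017 ] r 0.1271 ang 39.1
base [ 0.6925 -0.0109  0.017 ] r 0.1277 ang -22.0
axis px ring level (np.float64(313.5889912317983), np.float64(134.701427743105))
```

View pics/c1.png

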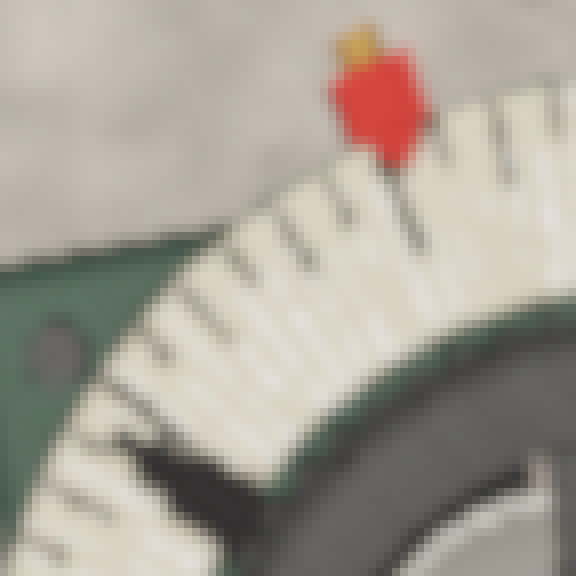

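Request:
{"op": "carry_out", "data": {"commands": [{"fingers": 0, "tx": 4, "ty": 0, "tz": -1.5, "spin": 0}, {"fingers": 0, "tx": 7.5, "ty": 0, "tz": -2.8, "spin": 0}, {"fingers": 0, "tx": 7.5, "ty": 0, "tz": -2.8, "spin": 0}, {"fingers": 0, "tx": 7.5, "ty": 3, "tz": -2.8, "spin": 0}, {"fingers": 0, "tx": 7.5, "ty": 6, "tz": -2.8, "spin": 0}, {"fingers": 0, "tx": 7.5, "ty": 8.8, "tz": -2.8, "spin": 0}, {"fingers": 0, "tx": 7.5, "ty": 8.8, "tz": -2.8, "spin": 0}, {"fingers": 0, "tx": 7.5, "ty": 8.8, "tz": -2.8, "spin": 0}, {"fingers": 0, "tx": 7.5, "ty": 8.8, "tz": -2.8, "spin": 0}, {"fingers": 0, "tx": 7.5, "ty": 8.8, "tz": -2.8, "spin": 0}]}}

```text
time_s: 1.15
tcp_pos: [0.4986, -0.0753, 0.1087]
tool_rot: [-1.567, -0.001, -1.571]
ft_force: [-1.0, 0.8, -0.6]
gripper_width: -0.0001
```

```bash
python3 - <<'E'
from h import *
d=snap('wrist','wrist1.png'); s=snap('scene','scene1.png')
im=cv2.imread('pics/wrist1.png'); a=cv2.imread('pics/scene1.png')[140:270,140:320]
cv2.imwrite('pics/v1.png',np.vstack([im[:,:],cv2.resize(a,(512,370))[:200]])); cv2.imwrite('pics/s1.png',cv2.resize(a,None,fx=4,fy=4,interpolation=cv2.INTER_CUBIC))
print(bot.state()['tcp_pos'],bot.state()['ft_force'])
E
```

```text
[ 0.49822132 -0.07524937  0.10816489] [-0.13195571  0.53184371 -0.75161084]
```

View pics/wrist1.png

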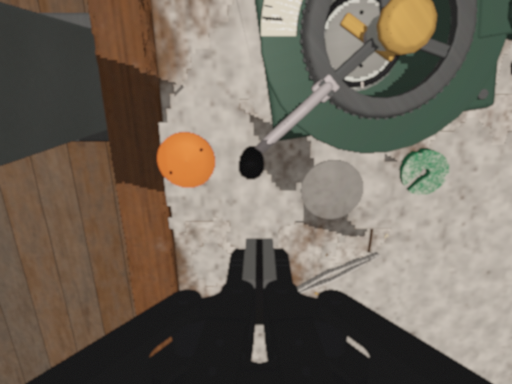

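View pics/s1.png

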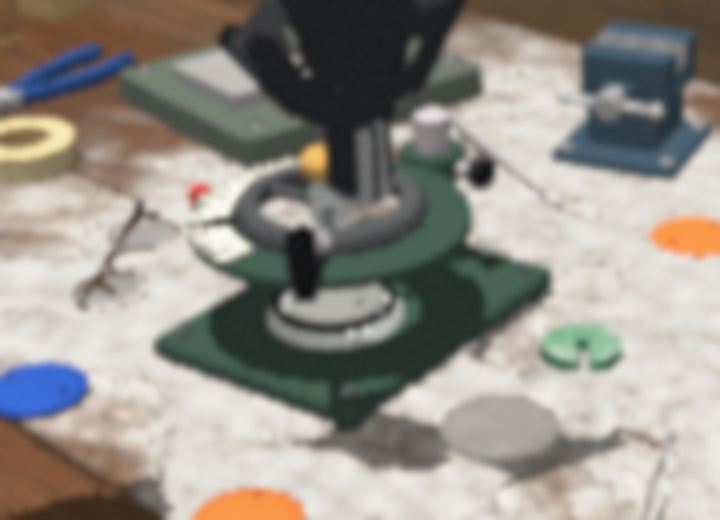

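```bash
python3 - <<'E'
from h import *
d=load('wrist1.png'); im=cv2.cvtColor(d['image'],cv2.COLOR_RGB2BGR)
V=cv2.cvtColor(im,cv2.COLOR_BGR2HSV)[...,2]
sub=(V<25); sub[:130]=0; sub[200:]=0; sub[:,:225]=0; sub[:,290:]=0
ys,xs=np.nonzero(sub); print(xs.min(),xs.max(),ys.min(),ys.max(),xs.mean(),ys.mean())
print(onz(d,xs.mean(),ys.mean(),.113), onz(d,408,23,.1135), onz(d,260,240,.108))
E
```

```text
241 262 148 176 251.21259842519686 162.73818897637796
[ 0.49536332 -0.03572243  0.113     ] [0.57296842 0.03506245 0.1135    ] [ 0.5004236  -0.08742971  0.108     ]
```

Request:
{"op": "carry_out", "data": {"commands": [{"fingers": 0, "tx": -1.0, "ty": 0.2, "tz": -0.3, "spin": 0}, {"fingers": 0, "tx": -1.7, "ty": 0.2, "tz": -0.5, "spin": 0}, {"fingers": 0, "tx": -2.0, "ty": 0.2, "tz": -0.6, "spin": 0}, {"fingers": 0, "tx": -2.3, "ty": 0.2, "tz": -0.8, "spin": 0}, {"fingers": 0, "tx": -2.6, "ty": 0.2, "tz": -0.9, "spin": 0}, {"fingers": 0, "tx": -3.0, "ty": 0.2, "tz": -1.1, "spin": 0}, {"fingers": 0, "tx": -3.4, "ty": 0.2, "tz": -1.4, "spin": 0}, {"fingers": 0, "tx": -3.8, "ty": 0.2, "tz": -1.7, "spin": 0}, {"fingers": 0, "tx": -4.2, "ty": 0.2, "tz": -1.9, "spin": 0}, {"fingers": 0, "tx": -4.6, "ty": 0.2, "tz": -2.1, "spin": 0}, {"fingers": 0, "tx": -5.0, "ty": 0.2, "tz": -2.3, "spin": 0}, {"fingers": 0, "tx": -5.0, "ty": 0.2, "tz": -2.3, "spin": 0}]}}

```text
time_s: 2.45
tcp_pos: [0.4737, -0.0245, 0.1045]
tool_rot: [-1.571, 0.0, -1.57]
ft_force: [-1.0, 0.9, 1.1]
gripper_width: 0.0002
```

```bash
python3 - <<'E'
from h import *
d=snap('wrist','wrist2.png')
print(bot.state()['tcp_pos'],bot.state()['ft_force'])
E
```

```text
[ 0.47392526 -0.02477606  0.10442933] [ 0.22547808 -0.21642672 -0.1159293 ]
```

View pics/wrist2.png

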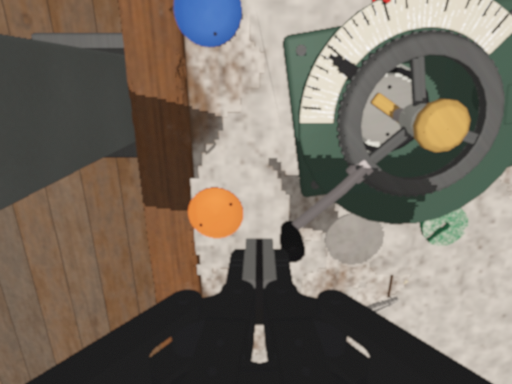

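```bash
python3 - <<'E'
from h import *
d=load('wrist2.png'); im=cv2.cvtColor(d['image'],cv2.COLOR_RGB2BGR)
cv2.imwrite('pics/w2z.png',cv2.resize(im[200:300,210:340],None,fx=6,fy=6,interpolation=cv2.INTER_CUBIC))
print(onz(d,291,236,.121),onz(d,292,245,.121),onz(d,441,126,.1135))
print(proj(d,[0.4739,-0.0248,0.1044]),proj(d,[0.4739,-0.0138,0.1044]))
s=snap('scene','scene2.png');a=cv2.imread('pics/scene2.png')[140:270,140:320]
cv2.imwrite('pics/s2.png',cv2.resize(a,None,fx=4,fy=4,interpolation=cv2.INTER_CUBIC))
E
```

```text
[ 0.49312542 -0.02474837  0.121     ] [ 0.49389443 -0.03053383  0.121     ] [0.57120259 0.03633833 0.1135    ]
(np.float64(257.3654496903964), np.float64(223.47837684335988)) (np.float64(257.3442461899283), np.float64(207.0308771303556))
```

View pics/w2z.png

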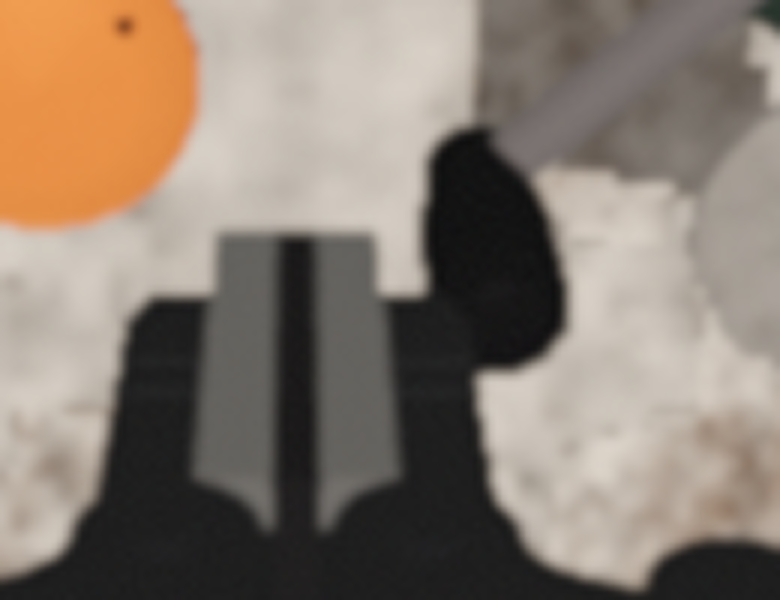

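View pics/s2.png

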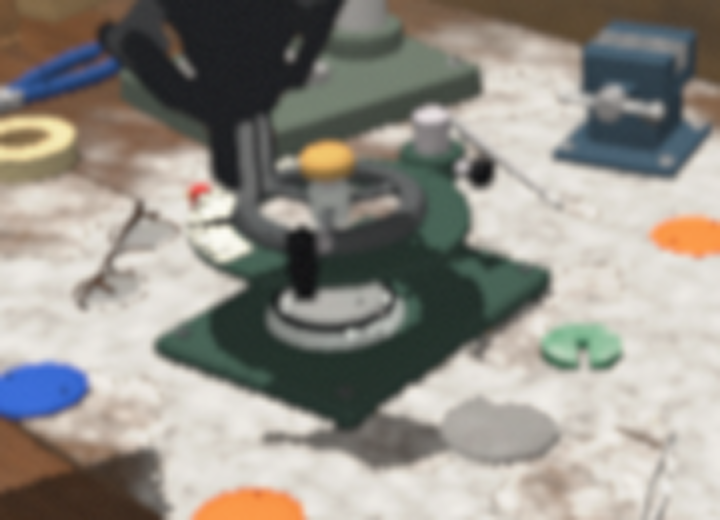

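```bash
python3 - <<'E'
from h import *
d=load('scene2.png'); f=lambda p:[round(((a-o)*4)) for a,o in zip(proj(d,p),(140,140))]
print('tcp',f([.4739,-.0248,.1044]),'knob',f([.494,-.034,.11]),'cap',f([.573,.036,.1135]),'lens',f([.57,.036,.024]))
w=load('wrist2.png'); print(w['extrinsics'].round(3))
for p in [(0.4739,-.0248,.1044)]: print(proj(w,p))
w=load('wrist1.png'); print(proj(w,(.4982,-.0752,.108)))
sd=snap('side','side2.png'); print(proj(sd,[.4739,-.0248,.1044]),proj(sd,[.494,-.034,.11]))
a=cv2.imread('pics/side2.png')[80:260,150:330];cv2.imwrite('pics/sd2.png',cv2.resize(a,None,fx=3.3,fy=3.3,interpolation=cv2.INTER_CUBIC))
print(bot.state()['joint_positions'])
E
```

```text
tcp [253, 268] knob [299, 249] cap [326, 151] lens [331, 307]
[[ 1.    -0.    -0.001  0.475]
 [ 0.     0.945  0.328  0.061]
 [ 0.001 -0.328  0.945  0.284]
 [ 0.     0.     0.     1.   ]]
(np.float64(257.3654496903964), np.float64(223.47837684335988))
(np.float64(256.43773744815184), np.float64(222.4467182028181))
(np.float64(198.17229128864537), np.float64(194.2424548623722)) (np.float64(206.2762174536179), np.float64(193.77452147750074))
[-1.94102523e-01 -8.46819927e-02 -2.10238837e-01  1.44503766e+00
 -1.04445969e-04  1.37666478e+00]
```

View pics/sd2.png

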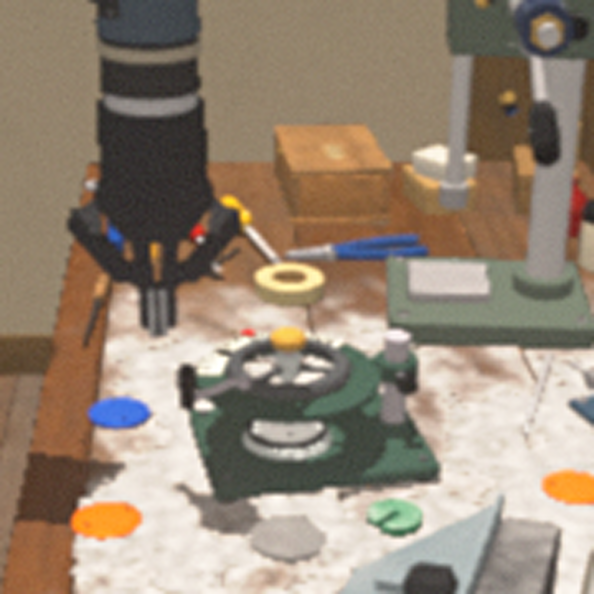

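```bash
python3 - <<'E'
from h import *
def tri(L):
    M=np.zeros((3,3));b=np.zeros(3)
    for d,u,v in L:
        o,r=ray(d,u,v); r=r/np.linalg.norm(r); P=np.eye(3)-np.outer(r,r); M+=P;b+=P@o
    X=np.linalg.solve(M,b); print(X.round(4),[np.round(np.array(proj(d,X))-(u,v),1) for d,u,v in L])
sc,sd,w=load('scene2.png'),load('side2.png'),load('wrist2.png')
T=[(sc,204,192),(sd,198,181),(w,259,239)]
tri(T[:2]);tri(T); tri([T[0],T[2]]);tri(T[1:])
K=[(sc,140+302/4,140+262/4),(sd,150+187/3.3,80+384/3.3),(w,291.5,241)]
tri(K);tri(K[:2])
E
```

```text
[ 0.4742 -0.0291  0.1394] [array([-0.4, -1.6]), array([-0.1,  1.2])]
[ 0.4759 -0.0213  0.1353] [array([-2.3, -1. ]), array([0.7, 1.3]), array([1.9, 4. ])]
[ 0.477  -0.0223  0.1321] [array([-1.3,  0.5]), array([4. , 2.7])]
[ 0.4746 -0.0179  0.1373] [array([ 0.1, -0. ]), array([-0.6,  0. ])]
[ 0.4947 -0.0364  0.1042] [array([ 0.5, -0.2]), array([-0.1, -0. ]), array([-1.2, -1. ])]
[ 0.4948 -0.0346  0.1032] [array([-0., -0.]), array([-0.,  0.])]
```

Request:
{"op": "carry_out", "data": {"commands": [{"fingers": 0, "tx": 2.6, "ty": 0, "tz": 1.2, "spin": 0}, {"fingers": 0, "tx": 5.2, "ty": 0, "tz": 2.4, "spin": 0}, {"fingers": 0, "tx": 5.2, "ty": 0, "tz": 2.4, "spin": 0}, {"fingers": 0, "tx": 5.2, "ty": 1.5, "tz": 2.4, "spin": 0}, {"fingers": 0, "tx": 5.2, "ty": 2.8, "tz": 2.4, "spin": 0}, {"fingers": 0, "tx": 5.2, "ty": 2.8, "tz": 2.4, "spin": 0}, {"fingers": 0, "tx": 5.2, "ty": 2.8, "tz": 2.4, "spin": 0}]}}

```text
time_s: 3.3
tcp_pos: [0.4967, -0.076, 0.0751]
tool_rot: [-1.573, 0.001, -1.57]
ft_force: [-0.6, 0.5, -0.0]
gripper_width: -0.0001
```

```bash
python3 - <<'E'
from h import *
snap('wrist','wrist3.png');sd=snap('side','side3.png');sc=snap('scene','scene3.png')
a=cv2.imread('pics/side3.png')[130:240,170:270];b=cv2.imread('pics/scene3.png')[150:230,180:260]
w=cv2.imread('pics/wrist3.png')[60:280,190:410]
cv2.imwrite('pics/v3.png',np.hstack([cv2.resize(x,(266,266),interpolation=cv2.INTER_CUBIC) for x in (a[:100],b,w)]))
t=bot.state()['tcp_pos'];print(t,bot.state()['ft_force'],proj(sd,t),proj(sc,t))
E
```

```text
[ 0.49823767 -0.07675303  0.07687708] [0.51070292 0.03252448 0.53889759] (np.float64(208.24350293671833), np.float64(214.09655105772384)) (np.float64(232.93803276244313), np.float64(224.78953388939235))
```

View pics/v3.png

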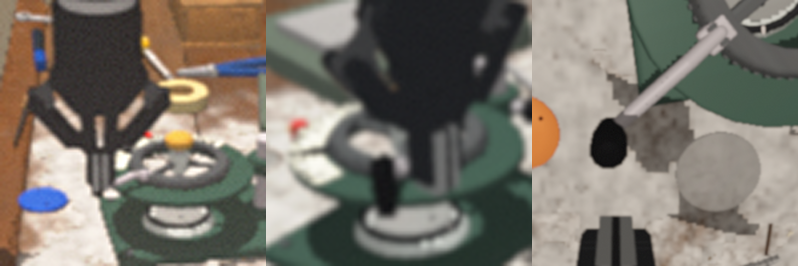

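Request:
{"op": "carry_out", "data": {"commands": [{"fingers": 0, "tx": -1.0, "ty": 0, "tz": 0, "spin": 0}, {"fingers": 0, "tx": -1.6, "ty": 0, "tz": -0.2, "spin": 0}, {"fingers": 0, "tx": -2.0, "ty": 0, "tz": -0.2, "spin": 0}, {"fingers": 0, "tx": -2.3, "ty": 0, "tz": -0.3, "spin": 0}, {"fingers": 0, "tx": -2.6, "ty": 0, "tz": -0.5, "spin": 0}, {"fingers": 0, "tx": -2.9, "ty": 0, "tz": -0.7, "spin": 0}, {"fingers": 0, "tx": -3.2, "ty": 0, "tz": -0.9, "spin": 0}, {"fingers": 0, "tx": -3.5, "ty": 0, "tz": -1.1, "spin": 0}, {"fingers": 0, "tx": -3.5, "ty": 0, "tz": -1.1, "spin": 0}]}}

```text
time_s: 4.35
tcp_pos: [0.4854, -0.0429, 0.0765]
tool_rot: [-1.573, -0.002, -1.571]
ft_force: [-2.8, -4.0, 2.8]
gripper_width: -0.0002
```

```bash
python3 - <<'E'
from h import *
snap('wrist','wrist4.png');t=bot.state();print(t['tcp_pos'],t['ft_force'])
E
```

```text
[ 0.48555413 -0.04288243  0.07642877] [-1.88246193 -3.84134066  2.68082353]
```

View pics/wrist4.png

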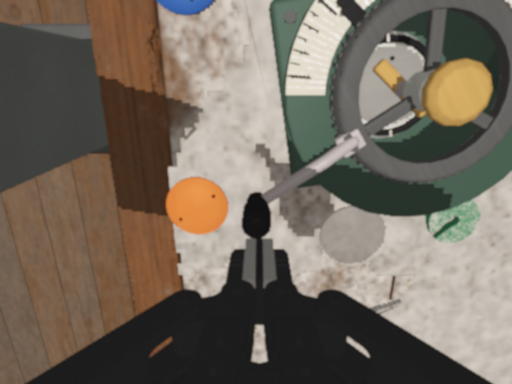

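```bash
python3 - <<'E'
from h import *
d=load('wrist4.png')
A=onz(d,457,92,.1135); k=onz(d,257,217,.112); j=onz(d,358,140,.09); print(A,k,np.degrees(np.arctan2(*(k-A)[1::-1])),np.degrees(np.arctan2(*(k-j)[1::-1])))
E
```

```text
[0.57114878 0.03636064 0.1135    ] [ 0.48569049 -0.02264     0.112     ] -145.37869475074714 -147.16876191650204
```

Request:
{"op": "carry_out", "data": {"commands": [{"fingers": 0, "tx": -0.4, "ty": 0, "tz": -0.3, "spin": 0}, {"fingers": 0, "tx": -0.8, "ty": 0, "tz": -0.6, "spin": 0}, {"fingers": 0, "tx": -1.2, "ty": 0, "tz": -0.8, "spin": 0}, {"fingers": 0, "tx": -1.6, "ty": 0, "tz": -1.1, "spin": 0}, {"fingers": 0, "tx": -2.0, "ty": 0, "tz": -1.3, "spin": 0}, {"fingers": 0, "tx": -2.4, "ty": 0, "tz": -1.5, "spin": 0}, {"fingers": 0, "tx": -2.8, "ty": 0, "tz": -1.6, "spin": 0}, {"fingers": 0, "tx": -3.2, "ty": 0, "tz": -1.8, "spin": 0}, {"fingers": 0, "tx": -3.6, "ty": 0, "tz": -1.9, "spin": 0}, {"fingers": 0, "tx": -3.6, "ty": 0, "tz": -1.9, "spin": 0}]}}

```text
time_s: 5.4
tcp_pos: [0.4678, -0.005, 0.0763]
tool_rot: [-1.571, 0.001, -1.57]
ft_force: [-1.4, -1.4, 0.2]
gripper_width: 0.0006
```

```bash
python3 - <<'E'
from h import *
snap('wrist','wrist5.png');t=bot.state();print(t['tcp_pos'],t['ft_force'])
im=cv2.imread('pics/wrist5.png'); cv2.imwrite('pics/w5z.png',cv2.resize(im[0:230,240:512],None,fx=2.6,fy=2.6,interpolation=cv2.INTER_CUBIC))
E
```

```text
[ 0.46814655 -0.00500666  0.07631424] [ 0.08683074 -0.53789005 -0.07273895]
```

View pics/w5z.png

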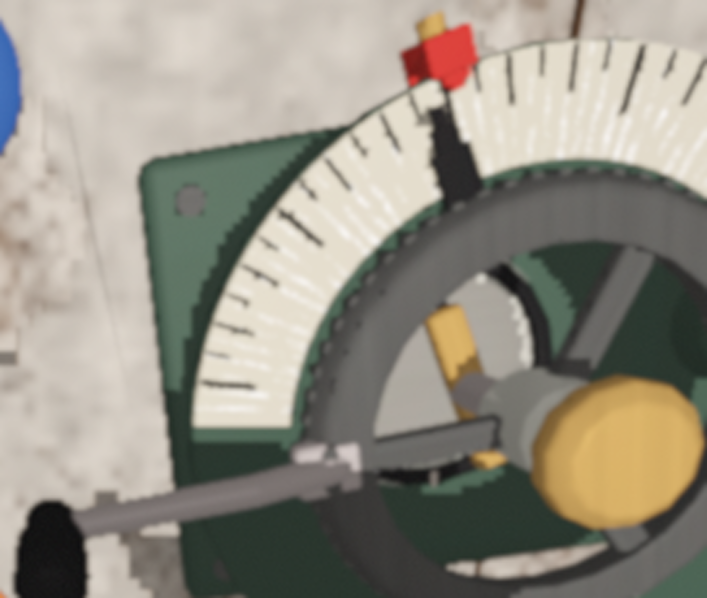

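```bash
python3 - <<'E'
from h import *
im=cv2.imread('pics/wrist5.png'); cv2.imwrite('pics/w5c.png',cv2.resize(im[0:90,380:460],None,fx=8,fy=8,interpolation=cv2.INTER_NEAREST))
E
```

```text
(no output)
```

View pics/w5c.png

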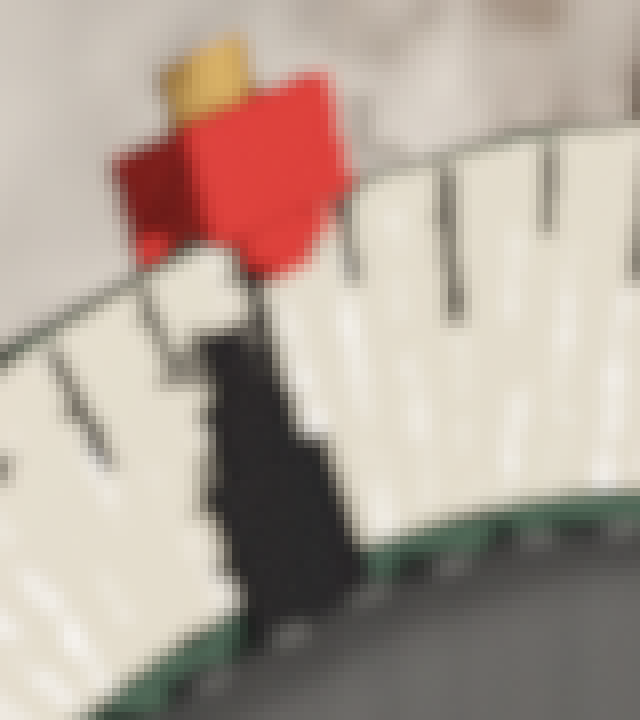

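```bash
python3 - <<'E'
from h import *
d=load('wrist5.png')
A=onz(d,240+619/2.6,452/2.6,.1135); print(A)
c=lambda a,b:(380+a/8,b/8)
def f(n,u,h):
    p=onz(d,*u,h)-A; print(n,(p+A).round(4),np.hypot(*p[:2]).round(4),np.degrees(np.arctan2(p[1],p[0])).round(1))
f('pt',c(240,335),.08);f('pt2',c(258,290),.08);f('pbase',c(302,605),.08)
f('idx',c(272,272),.08);f('idx outer',c(255,105),.085)
f('lever',(240+327/2.6,467/2.6),.09);f('knob',(240+50/2.6,540/2.6),.118)
f('tick5?',c(450,240),.077);f('tick',c(350,235),.077);f('tick',c(255,300),.077);f('tick',c(85,410),.077);f('tick',c(165,330),.077)
E
```

```text
[0.57075619 0.03782151 0.1135    ]
pt [0.5449 0.0971 0.08  ] 0.0646 113.6
pt2 [0.5456 0.0996 0.08  ] 0.0667 112.1
pbase [0.5514 0.081  0.08  ] 0.0473 114.1
idx [0.5463 0.1006 0.08  ] 0.0674 111.2
idx outer [0.5417 0.1091 0.085 ] 0.0769 112.2
lever [0.5271 0.0276 0.09  ] 0.0448 -166.8
knob [0.4691 0.0227 0.118 ] 0.1028 -171.5
tick5? [0.5586 0.1028 0.077 ] 0.0661 100.6
tick [0.5523 0.1031 0.077 ] 0.0679 105.8
tick [0.5468 0.0994 0.077 ] 0.066 111.2
tick [0.5369 0.0929 0.077 ] 0.0647 121.6
tick [0.5414 0.0976 0.077 ] 0.0666 116.2
```

Request:
{"op": "carry_out", "data": {"commands": [{"fingers": 0, "tx": 1.0, "ty": 0, "tz": 0, "spin": 0}, {"fingers": 0, "tx": 2.0, "ty": 0, "tz": 0, "spin": 0}, {"fingers": 0, "tx": 2.0, "ty": -2.5, "tz": 0, "spin": 0}, {"fingers": 0, "tx": 2.0, "ty": -4.5, "tz": 0, "spin": 0}, {"fingers": 0, "tx": 2.0, "ty": -4.5, "tz": 0, "spin": 0}, {"fingers": 0, "tx": 0, "ty": -4.5, "tz": 3, "spin": 0}, {"fingers": 0, "tx": -2, "ty": -4.5, "tz": 6, "spin": 0}, {"fingers": 0, "tx": -4.2, "ty": -4.5, "tz": 9, "spin": 0}, {"fingers": 0, "tx": -4.2, "ty": -4.5, "tz": 10.4, "spin": 0}, {"fingers": 0, "tx": -4.2, "ty": -4.5, "tz": 10.4, "spin": 0}, {"fingers": 0, "tx": -4.2, "ty": -4.5, "tz": 10.4, "spin": 0}]}}

```text
time_s: 6.55
tcp_pos: [0.5713, 0.0356, 0.1203]
tool_rot: [-1.573, 0.0, -1.571]
ft_force: [-0.8, 0.1, 0.6]
gripper_width: -0.0002
```

```bash
python3 - <<'E'
from h import *
snap('wrist','wrist6.png');t=bot.state();print(t['tcp_pos'],t['ft_force'])
snap('scene','scene6.png');snap('side','side6.png')
im=cv2.imread('pics/wrist6.png'); cv2.imwrite('pics/w6c.png',cv2.resize(im[180:300,190:320] if 0 else im[150:260,170:270],None,fx=6,fy=5.4,interpolation=cv2.INTER_NEAREST))
E
```

```text
[0.57110057 0.03547622 0.1206977 ] [-0.21015122 -0.44424319 -0.57577434]
```

View pics/wrist6.png

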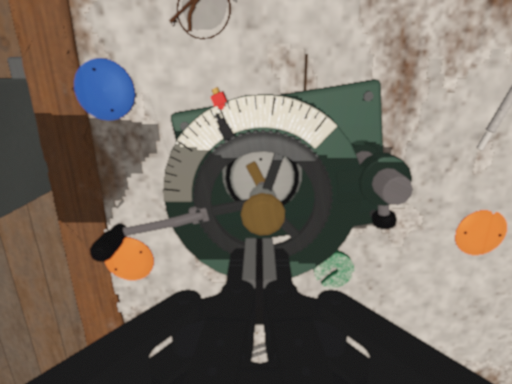

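```bash
python3 - <<'E'
from h import *
im=cv2.imread('pics/wrist6.png'); cv2.imwrite('pics/w6c.png',cv2.resize(im[80:145,190:255],None,fx=9,fy=9,interpolation=cv2.INTER_CUBIC))
E
```

```text
(no output)
```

View pics/w6c.png

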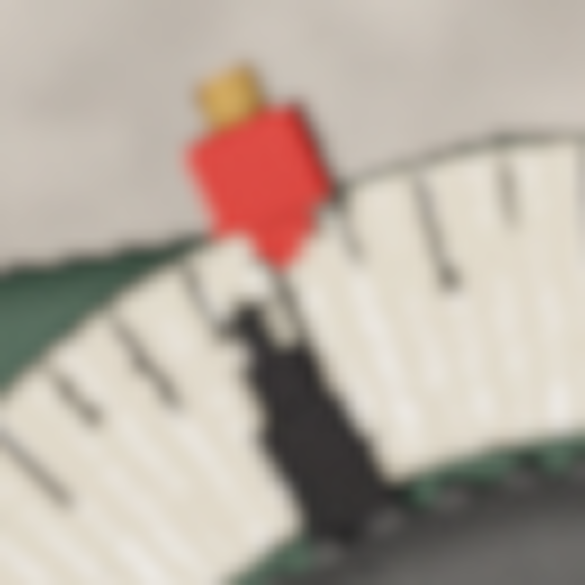

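```bash
python3 - <<'E'
from h import *
d=load('wrist6.png')
A=onz(d,263,214.5,.1135); print(A)
c=lambda a,b:(190+a/9,80+b/9)
def f(n,u,h):
    p=onz(d,*u,h)-A; print(n,(p+A).round(4),np.hypot(*p[:2]).round(4),np.degrees(np.arctan2(p[1],p[0])).round(1))
f('pt',c(243,312),.08);f('pbase',c(350,530),.08);f('pmid',c(300,410),.08)
f('idx',c(278,268),.08);f('idx outer',c(243,125),.085)
f('tick',c(300,335),.077);f('tick',c(445,280),.077);f('tick',c(345,230),.077);f('tick',c(175,395),.077);f('tick',c(205,295),.077)
# ring circle: inner/outer ellipse check
E
```

```text
[0.575008   0.03836231 0.1135    ]
pt [0.5441 0.097  0.08  ] 0.0662 117.8
pbase [0.5516 0.0805 0.08  ] 0.0482 119.0
pmid [0.5481 0.0897 0.08  ] 0.0579 117.7
idx [0.5469 0.1002 0.08  ] 0.0679 114.5
idx outer [0.5453 0.1107 0.085 ] 0.0781 112.3
tick [0.548  0.0949 0.077 ] 0.0627 115.5
tick [0.5591 0.099  0.077 ] 0.0627 104.7
tick [0.5517 0.1027 0.077 ] 0.0684 109.9
tick [0.5382 0.0904 0.077 ] 0.0637 125.2
tick [0.5409 0.0979 0.077 ] 0.0686 119.8
```

Request:
{"op": "carry_out", "data": {"commands": [{"fingers": 0, "tx": 2, "ty": 0, "tz": -4, "spin": 0}, {"fingers": 0, "tx": 4, "ty": 0, "tz": -8, "spin": 0}, {"fingers": 0, "tx": 6.4, "ty": 0, "tz": -10.5, "spin": 0}, {"fingers": 0, "tx": 6.4, "ty": 0, "tz": -10.5, "spin": 0}, {"fingers": 0, "tx": 6.4, "ty": 2.5, "tz": -10.5, "spin": 0}, {"fingers": 0, "tx": 6.4, "ty": 4.5, "tz": -10.5, "spin": 0}, {"fingers": 0, "tx": 6.4, "ty": 4.5, "tz": -10.5, "spin": 0}, {"fingers": 0, "tx": 5.2, "ty": 4.5, "tz": -10.5, "spin": 0}, {"fingers": 0, "tx": 4.4, "ty": 4.5, "tz": -10.5, "spin": 0}, {"fingers": 0, "tx": 4.0, "ty": 4.5, "tz": -10.5, "spin": 0}, {"fingers": 0, "tx": 3.7, "ty": 4.5, "tz": -10.5, "spin": 0}, {"fingers": 0, "tx": 3.6, "ty": 4.5, "tz": -10.5, "spin": 0}]}}

```text
time_s: 7.9
tcp_pos: [0.4672, -0.0003, 0.0775]
tool_rot: [-1.57, -0.002, -1.57]
ft_force: [-2.1, -2.1, 3.9]
gripper_width: -0.0001
```

Request:
{"op": "carry_out", "data": {"commands": [{"fingers": 0, "tx": 0, "ty": 0, "tz": 0, "spin": 0}, {"fingers": 0, "tx": 0, "ty": 0, "tz": 0, "spin": 0}]}}

```text
time_s: 8.1
tcp_pos: [0.4674, -0.0003, 0.0772]
tool_rot: [-1.57, -0.0, -1.571]
ft_force: [-2.9, -1.7, 5.3]
gripper_width: -0.0001
```

```bash
python3 - <<'E'
from h import *
snap('wrist','wrist7.png');t=bot.state();print(t['tcp_pos'],t['ft_force'])
im=cv2.imread('pics/wrist7.png'); cv2.imwrite('pics/w7c.png',cv2.resize(im[0:90,370:460],None,fx=7,fy=7,interpolation=cv2.INTER_CUBIC))
E
```

```text
[ 4.67370912e-01 -2.94025024e-04  7.71599800e-02] [-2.49636191 -2.03624656  5.95699676]
```

View pics/w7c.png

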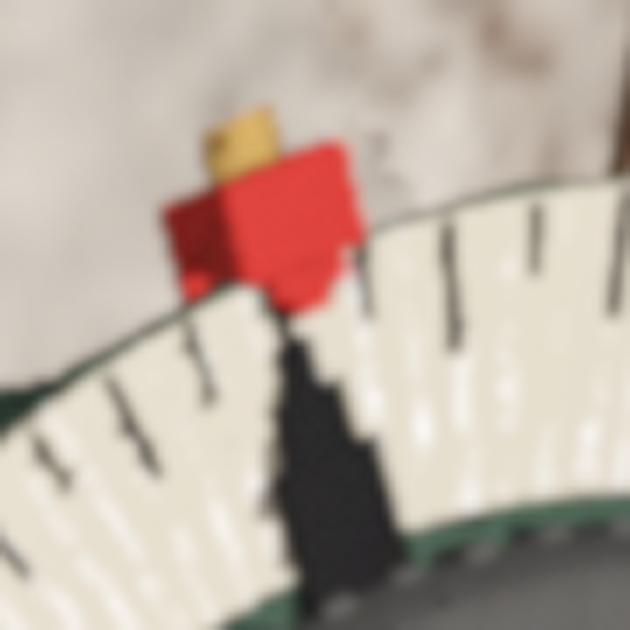

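Request:
{"op": "carry_out", "data": {"commands": [{"fingers": 0, "tx": 1.0, "ty": -0.1, "tz": 0, "spin": 0}, {"fingers": 0, "tx": 2.5, "ty": -0.1, "tz": 0, "spin": 0}, {"fingers": 0, "tx": 2.5, "ty": -2.5, "tz": 0, "spin": 0}, {"fingers": 0, "tx": 2.5, "ty": -4.5, "tz": 0, "spin": 0}, {"fingers": 0, "tx": 2.5, "ty": -4.5, "tz": 0, "spin": 0}, {"fingers": 0, "tx": 0, "ty": -4.5, "tz": 3, "spin": 0}, {"fingers": 0, "tx": -2, "ty": -4.5, "tz": 6, "spin": 0}, {"fingers": 0, "tx": -3.6, "ty": -4.5, "tz": 9, "spin": 0}, {"fingers": 0, "tx": -3.6, "ty": -4.5, "tz": 10.5, "spin": 0}, {"fingers": 0, "tx": -3.6, "ty": -4.5, "tz": 10.5, "spin": 0}, {"fingers": 0, "tx": -3.6, "ty": -4.5, "tz": 10.5, "spin": 0}]}}

```text
time_s: 9.25
tcp_pos: [0.571, 0.036, 0.1198]
tool_rot: [-1.574, 0.001, -1.571]
ft_force: [-0.6, -0.7, -0.1]
gripper_width: 0.0
```

```bash
python3 - <<'E'
from h import *
snap('wrist','wrist8.png');t=bot.state();print(t['tcp_pos'],t['ft_force'])
sc=snap('scene','scene8.png');sd=snap('side','side8.png')
im=cv2.imread('pics/wrist8.png')
a=cv2.resize(im[85:145,195:255],(480,480),interpolation=cv2.INTER_CUBIC)
cv2.imwrite('pics/w8c.png',a)
b=cv2.imread('pics/scene8.png')[150:220,180:260];c=cv2.imread('pics/side8.png')[150:220,190:270]
cv2.imwrite('pics/v8.png',np.hstack([cv2.resize(x,(400,350),interpolation=cv2.INTER_CUBIC) for x in (b,c)]))
E
```

```text
[0.57086501 0.03581744 0.12032732] [ 0.12181457 -0.15163873 -0.17841221]
```

View pics/w8c.png

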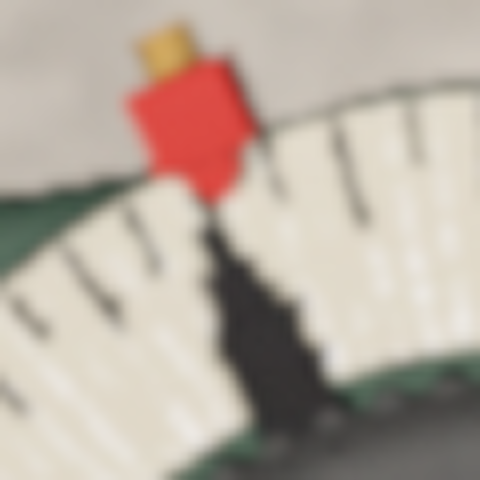

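View pics/v8.png

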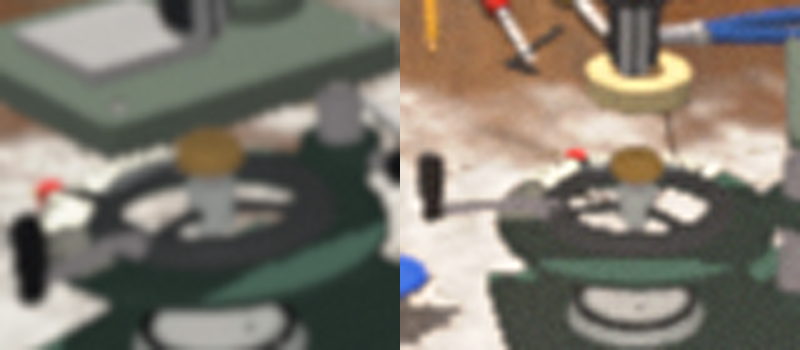

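View pics/wrist8.png

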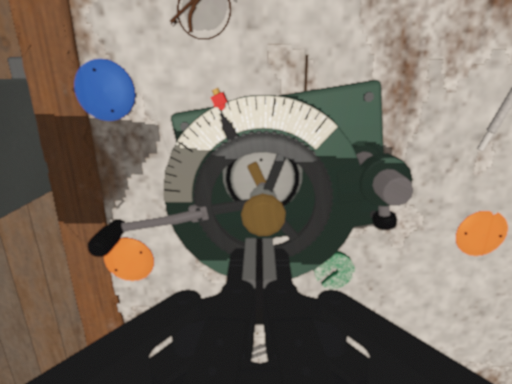

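```bash
python3 - <<'E'
from h import *
d=load('wrist8.png');sc=load('scene8.png');sd=load('side8.png')
c=lambda a,b:(195+a/8,85+b/8)
for A in ([.575,.0384],[.571,.0365],[.573,.0368]):
    g=lambda u,h:np.degrees(np.arctan2(*(onz(d,*u,h)[:2]-A)[::-1])).round(2)
    print(A,'pt',g(c(213,235),.08),g(c(209,215),.08),'mid',g(c(262,330),.08),'base',g(c(300,410),.08),'idx',g(c(211,200),.08),'idxbody',g(c(190,120),.084))
def tri(L):
    M=np.zeros((3,3));b=np.zeros(3)
    for q,u,v in L:
        o,r=ray(q,u,v); r=r/np.linalg.norm(r); P=np.eye(3)-np.outer(r,r); M+=P;b+=P@o
    X=np.linalg.solve(M,b); print(X.round(4),[np.round(np.array(proj(q,X))-(u,v),1) for q,u,v in L])
tri([(sc,222,158.5),(sd,237.2,164.6)])
tri([(sc,222,178),(sd,237.4,180.5)])
tri([(sc,222,178),(sd,237.4,180.5),(d,263.5,214)])
E
```

```text
[0.575, 0.0384] pt 115.31 114.92 mid 115.2 base 115.38 idx 114.32 idxbody 112.89
[0.571, 0.0365] pt 111.44 111.15 mid 110.73 base 110.23 idx 110.61 idxbody 109.51
[0.573, 0.0368] pt 113.15 112.82 mid 112.71 base 112.51 idx 112.25 idxbody 111.02
[0.5731 0.0315 0.1578] [array([-0.1, -0.5]), array([-0. ,  0.4])]
[0.5745 0.0363 0.112 ] [array([0. , 0.1]), array([ 0. , -0.1])]
[0.5751 0.0379 0.1112] [array([-0.3,  0.2]), array([ 0.2, -0.1]), array([-0. ,  0.5])]
```

Request:
{"op": "carry_out", "data": {"commands": [{"fingers": 0, "tx": -0.1, "ty": 1, "tz": 0.2, "spin": 0}, {"fingers": 0, "tx": -0.1, "ty": 2, "tz": 0.2, "spin": 0}, {"fingers": 0, "tx": -0.1, "ty": 3, "tz": 0.2, "spin": 0}, {"fingers": 0, "tx": -0.1, "ty": 3, "tz": 0.2, "spin": 0}, {"fingers": 0, "tx": -0.1, "ty": 3, "tz": 0.2, "spin": 0}]}}

```text
time_s: 9.9
tcp_pos: [0.5733, 0.037, 0.0905]
tool_rot: [-1.572, 0.0, -1.571]
ft_force: [-0.0, 0.1, 0.7]
gripper_width: -0.0001
```

```bash
python3 - <<'E'
from h import *
snap('wrist','wrist9.png');t=bot.state();print(t['tcp_pos'],t['ft_force'])
sc=snap('scene','scene9.png');sd=snap('side','side9.png')
b=cv2.imread('pics/scene9.png')[150:220,180:260];c=cv2.imread('pics/side9.png')[150:220,190:270]
cv2.imwrite('pics/v9.png',np.hstack([cv2.resize(x,(400,350),interpolation=cv2.INTER_CUBIC) for x in (b,c)]))
E
```

```text
[0.57381073 0.0370118  0.09119611] [ 0.04758197 -0.71656348  0.60027893]
```

View pics/v9.png

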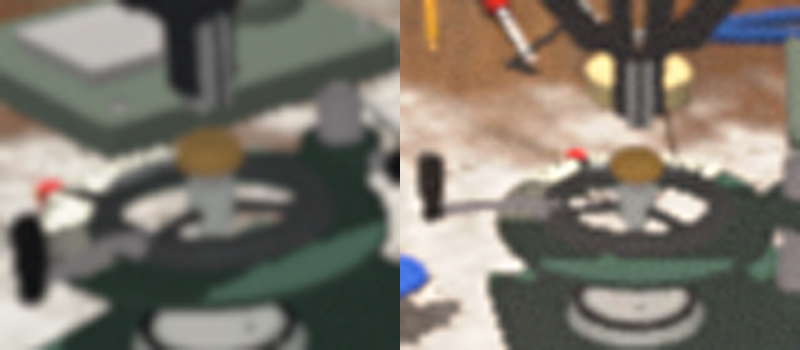

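Request:
{"op": "carry_out", "data": {"commands": [{"fingers": 0, "tx": 0, "ty": 0.5, "tz": 0, "spin": 0}, {"fingers": 0, "tx": 0, "ty": 1.0, "tz": 0, "spin": 0}, {"fingers": 0, "tx": 0, "ty": 1.1, "tz": 0, "spin": 0}, {"fingers": 0, "tx": 0, "ty": 1.1, "tz": 0, "spin": 0}]}}

```text
time_s: 10.45
tcp_pos: [0.5736, 0.037, 0.0798]
tool_rot: [-1.572, 0.0, -1.571]
ft_force: [0.4, -0.1, 0.7]
gripper_width: -0.0002
```

```bash
python3 - <<'E'
from h import *
snap('wrist','wrist10.png');t=bot.state();print(t['tcp_pos'],t['ft_force'])
sc=snap('scene','scene10.png');sd=snap('side','side10.png')
b=cv2.imread('pics/scene10.png')[150:220,180:260];c=cv2.imread('pics/side10.png')[150:220,190:270]
cv2.imwrite('pics/v10.png',np.hstack([cv2.resize(x,(400,350),interpolation=cv2.INTER_CUBIC) for x in (b,c)]))
E
```

```text
[0.57378232 0.03701192 0.08010896] [ 0.0112854  -0.26547537  0.12245856]
```

View pics/v10.png

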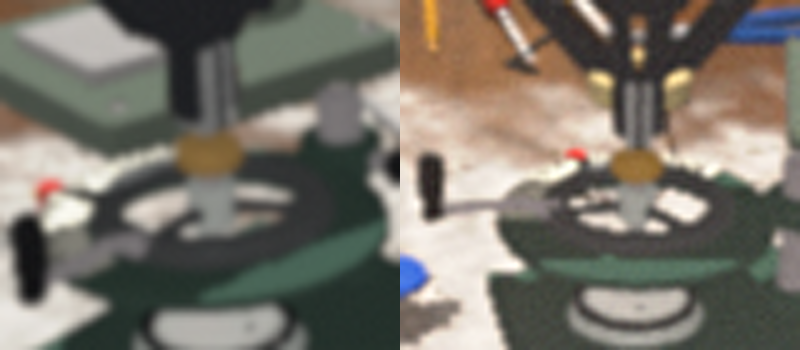

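View pics/wrist10.png

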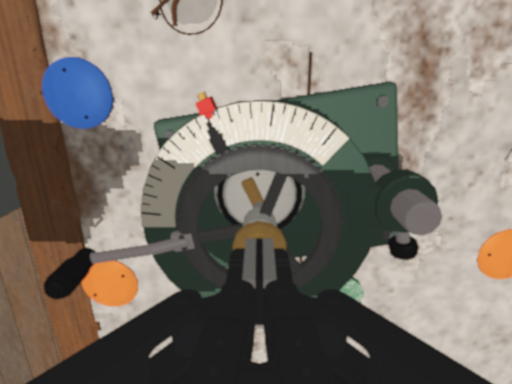

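Request:
{"op": "carry_out", "data": {"commands": [{"fingers": 0, "tx": 0, "ty": 0.2, "tz": 0, "spin": 0}, {"fingers": 0, "tx": 0, "ty": 0.3, "tz": 0, "spin": 0}, {"fingers": 0, "tx": 0, "ty": 0.3, "tz": 0, "spin": 0}]}}

```text
time_s: 10.9
tcp_pos: [0.5738, 0.037, 0.0772]
tool_rot: [-1.571, 0.0, -1.571]
ft_force: [-0.4, -1.0, 0.1]
gripper_width: 0.0001
```

Request:
{"op": "carry_out", "data": {"commands": [{"fingers": 0, "tx": 0, "ty": 0.2, "tz": 0, "spin": 0}, {"fingers": 0, "tx": 0, "ty": 0.2, "tz": 0, "spin": 0}]}}

```text
time_s: 11.1
tcp_pos: [0.5742, 0.037, 0.0755]
tool_rot: [-1.57, -0.0, -1.571]
ft_force: [-0.5, -0.9, 2.2]
gripper_width: -0.0002
```

Request:
{"op": "carry_out", "data": {"commands": [{"fingers": 0, "tx": 0, "ty": 0.2, "tz": 0, "spin": 0}, {"fingers": 0, "tx": 0, "ty": 0.2, "tz": 0, "spin": 0}]}}

```text
time_s: 11.3
tcp_pos: [0.5742, 0.037, 0.0736]
tool_rot: [-1.57, -0.0, -1.571]
ft_force: [-0.3, -0.3, 3.1]
gripper_width: -0.0003
```

Request:
{"op": "carry_out", "data": {"commands": [{"fingers": 0, "tx": 0, "ty": 0.15, "tz": 0, "spin": 0}, {"fingers": 0, "tx": 0, "ty": 0.3, "tz": 0, "spin": 0}, {"fingers": 0, "tx": 0, "ty": 0.3, "tz": 0, "spin": 0}]}}

```text
time_s: 11.6
tcp_pos: [0.5742, 0.037, 0.0706]
tool_rot: [-1.57, -0.0, -1.571]
ft_force: [-1.0, 0.5, 4.0]
gripper_width: 0.0001
```

Request:
{"op": "carry_out", "data": {"commands": [{"fingers": 0, "tx": 0, "ty": 0.1, "tz": 0, "spin": 0}, {"fingers": 0, "tx": 0, "ty": 0.1, "tz": 0, "spin": 0}, {"fingers": 0, "tx": 0, "ty": 0.1, "tz": 0, "spin": 0}]}}

```text
time_s: 11.9
tcp_pos: [0.5742, 0.037, 0.0699]
tool_rot: [-1.57, -0.0, -1.571]
ft_force: [-0.4, 0.3, 4.5]
gripper_width: -0.0001
```

Request:
{"op": "carry_out", "data": {"commands": [{"fingers": 0, "tx": 0, "ty": 0.1, "tz": 0, "spin": 0}, {"fingers": 0, "tx": 0, "ty": 0.1, "tz": 0, "spin": 0}, {"fingers": 0, "tx": 0, "ty": 0.1, "tz": 0, "spin": 0}]}}

```text
time_s: 12.2
tcp_pos: [0.5743, 0.037, 0.0697]
tool_rot: [-1.57, -0.0, -1.571]
ft_force: [-2.5, 0.4, 8.4]
gripper_width: -0.0002
```

Request:
{"op": "carry_out", "data": {"commands": [{"fingers": 0, "tx": 0, "ty": 0.1, "tz": 0, "spin": 0}, {"fingers": 0, "tx": 0, "ty": 0.1, "tz": 0, "spin": 0}, {"fingers": 0, "tx": 0, "ty": 0.1, "tz": 0, "spin": 0}]}}

```text
time_s: 12.5
tcp_pos: [0.5744, 0.037, 0.0696]
tool_rot: [-1.569, -0.0, -1.571]
ft_force: [-3.8, -0.6, 10.2]
gripper_width: -0.0002
```

Request:
{"op": "carry_out", "data": {"commands": [{"fingers": 0, "tx": 0, "ty": 0.1, "tz": 0, "spin": 0}, {"fingers": 0, "tx": 0, "ty": 0.1, "tz": 0, "spin": 0}, {"fingers": 0, "tx": 0, "ty": 0.1, "tz": 0, "spin": 0}]}}

```text
time_s: 12.8
tcp_pos: [0.5744, 0.037, 0.0695]
tool_rot: [-1.569, -0.0, -1.571]
ft_force: [-3.9, -0.3, 14.3]
gripper_width: 0.0003
```

```bash
python3 - <<'E'
from h import *
snap('wrist','wrist11.png');snap('scene','scene11.png');snap('side','side11.png');t=bot.state();print(t['tcp_pos'],t['ft_force'])
a=cv2.imread('pics/wrist11.png')[90:190,170:290]
b=cv2.imread('pics/scene11.png')[150:220,180:260];c=cv2.imread('pics/side11.png')[150:220,190:270]
cv2.imwrite('pics/v11.png',np.hstack([cv2.resize(x,(265,232),interpolation=cv2.INTER_CUBIC) for x in (a,b,c)]))
E
```

```text
[0.57443423 0.03697504 0.06949906] [-4.59396737  0.58638891 13.52924271]
```

View pics/v11.png

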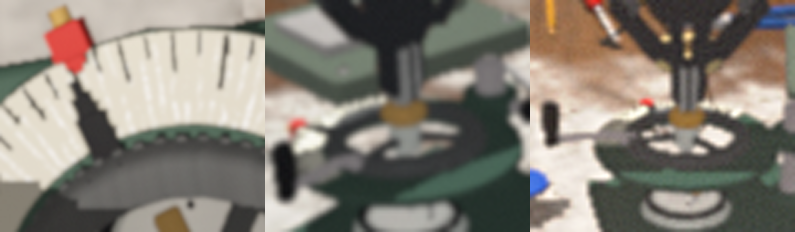

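The plunger is down at a hard stop (force 5 → 14 N) and the pointer is still at the index, so I release it and move clear.

Request:
{"op": "carry_out", "data": {"commands": [{"fingers": 0, "tx": 0, "ty": -0.5, "tz": 0, "spin": 0}, {"fingers": 0, "tx": 0, "ty": -1, "tz": 0, "spin": 0}, {"fingers": 0, "tx": 0, "ty": -1.5, "tz": 0, "spin": 0}, {"fingers": 0, "tx": 0, "ty": -4, "tz": 0, "spin": 0}, {"fingers": 0, "tx": 0, "ty": -6, "tz": 0, "spin": 0}, {"fingers": 0, "tx": 0, "ty": -6, "tz": 0, "spin": 0}, {"fingers": 0, "tx": 3, "ty": -6, "tz": 0, "spin": 0}, {"fingers": 0, "tx": 3, "ty": -6, "tz": 0, "spin": 0}, {"fingers": 0, "tx": 3, "ty": -6, "tz": 0, "spin": 0}]}}

```text
time_s: 13.85
tcp_pos: [0.5731, 0.0068, 0.1246]
tool_rot: [-1.574, 0.001, -1.572]
ft_force: [-0.0, -0.5, 0.2]
gripper_width: 0.0001
```

```bash
python3 - <<'E'
from h import *
d=snap('wrist','wrist12.png');snap('scene','scene12.png');snap('side','side12.png');t=bot.state();print(t['tcp_pos'],t['ft_force'])
p=proj(d,[.5465,.1,.08]);x,y=int(p[0]),int(p[1]);print(p)
a=cv2.imread('pics/wrist12.png')[max(y-35,0):max(y-35,0)+70,x-40:x+40]
b=cv2.imread('pics/scene12.png')[150:220,180:260];c=cv2.imread('pics/side12.png')[150:220,190:270]
cv2.imwrite('pics/v12.png',np.hstack([cv2.resize(x,(400,350),interpolation=cv2.INTER_CUBIC) for x in (a,b)]))
# compare static objects scene0 vs scene12 
for n,r in (('side',None),):
    f=cv2.absdiff(cv2.imread('pics/side8.png'),cv2.imread('pics/side12.png')).max(2); ys,xs=np.nonzero(f[172:260]>60); print(len(xs), (xs.min(),xs.max(),ys.min()+172,ys.max()+172) if len(xs) else '')
E
```

```text
[0.573423   0.00760339 0.12536655] [ 0.34536088 -0.68518426 -0.04014717]
(np.float64(216.54261090634475), np.float64(64.44006436026329))
328 (np.int64(53), np.int64(282), np.int64(180), np.int64(233))
```

View pics/v12.png

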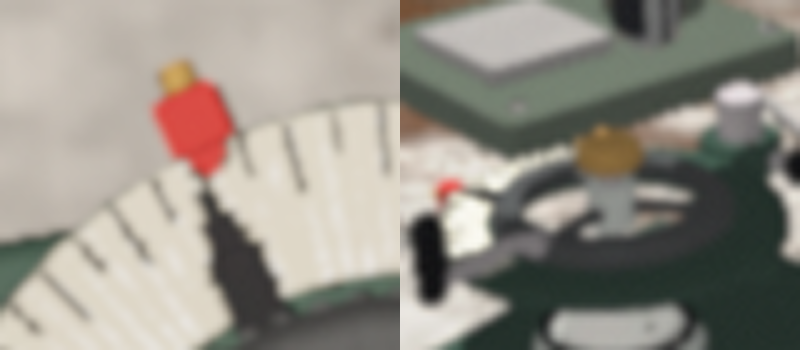

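View pics/wrist12.png

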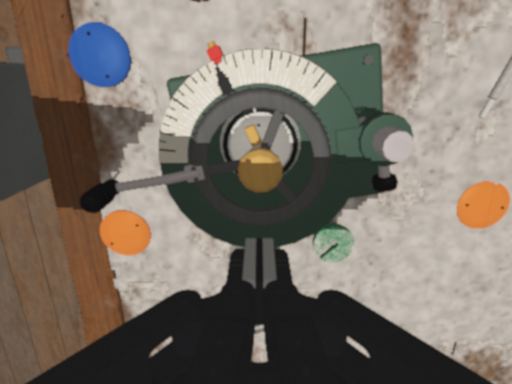

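```bash
python3 -c "
from cell import bot
print(bot.close_job())"
```

```text
the job is handed in; nothing more can be done
None
```

I pushed the lever clockwise by its knob with the shut fingers, in two pushes, until the pointer stood at the red index. Then I pressed the plunger down to its stop, let it spring back up, moved clear and handed the job in at about 14 s. The hand-in gave no verdict.

**Last checks**
- **Pointer:** it was about 1° from the red index before the press, measured in the wrist picture. My readings of it ranged from 0.5° to 1.0°. It looked unchanged during and after the press.
- **Press:** the plunger met the fingers at about 2 N and came to a hard stop after about 7 mm of travel. The force there rose to 14 N. I took that as the pins touching the lens; I did not see the contact itself.
- **After release:** the cap was back at its starting height in the scene view. The lens, the index and the felt pad looked in place. I did not measure how far any of the things round the instrument had moved, and the last pictures I viewed did not show all of them.

**What disagreed**
- **Fingertip height:** the shut fingertips showed about 3 to 4 cm higher in the pictures than the reported tool position. My first push passed over the knob because of this, and I then went by the pictures and the contact force.
- **Ring axis:** its position differed by up to 4 mm between views, so I judged the pointer against the index and the scale ticks within one picture.
- **Second push:** while I held the fingers against the knob, the upward force was about 6 N. That was more than I expected, but total finger force stayed well below the 15 N limit in every reading I had.

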